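# Load two seedling carriers into the spring magazine

## Robot

A 7-joint arm with a two-finger parallel gripper is mounted at the origin on the work surface. World frame = base frame: x ahead of the robot, y to its left, z up, the work surface at z = 0. Lengths are in m, angles in rad, forces in N, time in s.
With the tool pointing down it reaches from about 0.425 to 0.825 m from the base axis. Payload 3.6 kg.
Tool frame: the origin (TCP) lies between the finger pads; the fingertips stand 22 mm ahead of it and the grasp point (between the pads) lies 3 mm ahead of it (ctrl.tips_ahead is the distance from the TCP to the fingertips, in m); z points along the fingers, x is the direction in which the jaws open and shut, and the axes are right-handed (so a half turn about z gives the same grasp; the last joint's range is limited). The gripper opens to 85 mm and grips with 20 to 120 N. Pads are 22 mm wide; open, the fingers measure 114 mm over their backs; the gripper's body (76 mm by 85 mm) begins 54 mm behind the grasp point. The pads swing forward as they close: fully open they stand 13 mm farther back than shut.
Start: joints at [1.121, 0.615, -0.013, 1.423, 0.008, 1.103, -0.04], TCP at [0.267, -0.592, 0.253] pointing down, gripper open.
Joint ranges: [-3.12, 3.12], [-0.3, 2.06], [-1.34, 1.32], [0.26, 2.42], [-1.36, 4.5], [0.01, 1.98], [-2.84, 2.84]. Speed limits (rad/s): [2.79, 2.79, 3.14, 3.14, 3.14, 3.14, 3.14].

## Interface

Orientations are given as a unit quaternion [w, x, y, z].
In Python, from cell import ctrl, capture, camera_model gives the robot as it stands.
- The arm moves only by the tool step_arm, never from a script. Its argument "targets" is a list of rows, each an object with "offset": the shift along the tool's x, y, z in cm, a list of three; "roll": the turn about the tool's z in degrees; "jaw": the opening, from 0 (shut) to 1 (fully open). A call has 1 to 10 rows; each row is the pose to reach, as a shift and turn from the pose commanded when the call began, along the tool's axes at that moment; what a row does not reach only later rows make up. A row lasts 1/10 s, in which the tool goes at most 50 mm and 8.59 degrees, less where a joint would pass 70% of its speed; a pose out of reach is approached as far as the arm can. A call with a gripper value outside its range is refused whole. The fingers move at their own pace and stop on an object; "squeeze" is the grip in N (left out, the last holds). Time passes only in rows, so rows that repeat a pose let the fingers close. It gives the time, the measured TCP pose, the force and the opening at its end, in the units of the state.
- ctrl.observe(): the state, without advancing time (a new reading comes with each control period).
- capture(name): name is "scene" or "side" or "wrist"; returns (picture, depth): 384x512x3 uint8, red, green, blue; 384x512 float32, m along the optical axis (not along the pixel's ray), 0 where there is no reading.
- camera_model(name): a dict with "fx", "fy", "cx", "cy" (pixels), "k1" (the pictures are not rectified: a ray, as slopes to the right and down, at radius r is drawn at 1 + k1 r^2 times it, then the intrinsics apply), "rvec" (rotation vector, rad) and "tvec" (3), from world to camera coordinates, as OpenCV has them. Camera axes: x right, y down, z forward; pixel columns grow to the right and rows downward; lengths in m; the calibration is good to about 2 mm. A picture is of the moment at which its call begins: read the wrist's pose just before it. camera_model takes no time and is no camera call; for the wrist camera it gives the pose at the moment of the call.
- ctrl.close_job(): hands the job in, once; it reports no verdict.
The state is a dict: "clock": time; "joint_pos": joint angles; "qd": joint speeds; "joint_efforts": joint torques, N m; "ee_pos": TCP position; "tcp_rot": TCP orientation; "force": force on the tool from outside, world axes, zero at the start; "torque": the same for the moment, N m; "gripper_width": finger opening in m.
Only numpy, scipy, OpenCV 4.12 (cv2) and the standard library are available. Lean on these libraries where they do the work, as an engineer would, in place of code of your own. Each camera call takes 0.05 s, during which the arm holds its last target.

## Task

Load the spring magazine of the imager: push the carrier with the red rib down past the two sprung lips until both snap over it and let go of it, then push in the yellow-ribbed carrier on top of it in the same way, so that red lies below and yellow above, both level and held down by the lips. The magazine takes exactly two and its height setting varies, so go by feel: press gently and stop as soon as the second carrier meets the solid stop, without squeezing the stack hard. Leave the blue carrier and the other things on the bench where they are.

Things in the scene. Friction and masses are not known exactly. Their poses are not given: they have to be found in the camera images.
- stacker_base: Fixed base of the spring magazine: aluminium plate 100 x 170 x 12 mm (own x, y, z); origin at the centre of its underside, z up. A white tower is clamped on it, centred and parallel to its x and y. How high (its LIFT, 0 to 16 mm) differs each time and is NOT measured: add it to all tower heights, which are from the base's underside. Side clamps at own y +-62 mm, below 90 mm.
- well (a point): Well of the tower, open at the top: 66.4 (base x) x 46.4 mm (base y), walls 4 mm. Blue flares on its corners lead in from height 94 to 86 mm (+ lift). In the middle of the two end walls (base +-x) the wall ends at height 58: a gap 32 mm wide where opened fingers fit. This point: on the axis at height 94, lift not included.
- lips (a point): Two sprung brass lips, 24 mm long, on the long sides (base +-y): they slope inward and down from hinges at height 85 to toes at 69 mm. A carrier let in along base x rests on the slopes at underside height about 81; pushed (3 to 15 N) it swings them aside until its plate is below 69 and they snap back over the plate's edges. This point: on the axis at height 69, lift not included.
- follower (a point): Orange spring follower in the well, top at height 69 mm when empty (this point, on the axis, lift not included; it does not move). Pushes up 4 N, plus 0.15 N per mm pressed. The well holds two carriers: once the second has snapped under the lips only about 2 mm of travel is left to a solid stop, where the force climbs steeply.
- carrier_red: RED-ribbed carrier, white, 64 x 44 mm (own x, y), a U upside down: plate 5 mm thick with its top 21 mm above the underside, on rails 6 mm wide along the long sides. Grip rib on the plate's middle: 12 (own x) x 24 (own y) x 14 mm high. 40 to 85 g, same after a half turn. Stacked, rails stand on the plate below, 21 mm apart. Origin: centre of the underside. Starts right of the magazine.
- carrier_yellow: YELLOW-ribbed carrier, otherwise the same as the red one; origin: centre of the underside. Starts on the bench right of the magazine; the three carriers swap places.
- carrier_blue: BLUE-ribbed carrier of the same kind, not part of this job: leave it on the bench.
- bottle: Bystander: clear lab bottle, 70 mm across, 160 mm high, blue cap; origin under its centre.
- dish: Bystander: clear shallow dish, 90 mm across, 14 mm high; origin under its centre.
- beaker: Bystander: glass beaker, 70 mm across, 90 mm high; origin under its centre.
- brush: Bystander: brush with a wooden handle, 170 mm long, lying on the bench.
- jar: Bystander: small jar, 50 mm across, 60 mm high, white cap; origin under its centre.
Things that resemble listed ones, but are neither listed nor needed, are in the scene too. What is shaped like the carrier_red but brown is not meant.

How it is judged:
On the way:
1. The red carrier alone is snapped under the lips, level, and released, the yellow one still outside (horizontal distance between carrier_red and stacker_base below 0.005 m and z of carrier_red in the frame of stacker_base between 0.04 and 0.068 m and angle between carrier_red's own z axis and vertical below 0.07 rad and linear speed of carrier_red below 0.02 m/s and angle between the x axis of carrier_red and the x axis of stacker_base, either way round below 0.12 rad and contact force between carrier_red and the fingers below 0.2 N and horizontal distance between carrier_yellow and stacker_base above 0.06 m), for 0.2 s.
At the end, for the whole second after the job is handed in: Red underside 19 to 47 mm and yellow underside 40 to 68 mm above the base's, yellow less than 24 mm above red (both under the lips), each centred on the base within 5 mm, tilted under 0.07 rad, turned under 0.12 rad from the well, at rest; blue within 30 mm of its start (horizontal distance between each of carrier_red, carrier_yellow and stacker_base below 0.005 m and z of carrier_red in the frame of stacker_base between 0.019 and 0.047 m and angle between each of carrier_red, carrier_yellow's own z axis and vertical below 0.07 rad and linear speed of each of carrier_red, carrier_yellow below 0.02 m/s and angle between the x axis of each of carrier_red, carrier_yellow and the x axis of stacker_base, either way round below 0.12 rad and z of carrier_yellow in the frame of stacker_base between 0.04 and 0.068 m and z of carrier_yellow in the frame of carrier_red below 0.024 m and distance of carrier_blue from where it was at the start of the episode below 0.03 m); the robot touches nothing.
It fails at once if the stack is squeezed with more than 30 N (red against yellow carrier) (contact force between carrier_red and carrier_yellow above 30 N).
It fails at once if a bystander is pushed more than 30 mm (distance of any of carrier_blue, bottle, dish, beaker, brush, jar from where it was at the start of the episode above 0.03 m).
It fails at once if a bottle, jar or beaker is tipped (angle between any of bottle, jar, beaker's own z axis and vertical above 0.3 rad).
It also fails if it takes over 59 s, if anything falls off the work surface, if the arm or the gripper's body presses on something with over 40 N, if the wrist force passes 120 N, or if a joint passes its speed limit or range.

## Working session

There is one attempt and no reset: what is moved stays moved. The work goes in short steps, Python scripts to look and compute and a tool call to move; the robot and the scene stay as the last step left them, time stands still between calls to the robot, and variables do not carry over. Pictures are saved under pics/ and viewed, and the job is handed in when it is done.

Besides the shell and the picture viewer there is one more tool, called after ">>>" in YAML: its name, and indented under it one key for each argument. step_arm: Moves the arm, as the interface text tells. Its arguments: {"type":"object","properties":{"targets":{"type":"array"},"squeeze":{"type":"number"}},"required":["targets"]}

```bash
ls; mkdir -p pics
python3 - <<'E'
from cell import ctrl,capture,camera_model
import cv2,numpy as np
print(ctrl.observe())
for n in ["scene","side","wrist"]:
    m=camera_model(n); print(n,m)
    p,d=capture(n); cv2.imwrite(f"pics/{n}0.png",p[:,:,::-1]); np.savez(f"{n}0.npz",p=p,d=d,**{k:np.array(v) for k,v in m.items()})
E
```

```text
pics
{'clock': 0.0, 'joint_pos': array([ 1.12046965,  0.61593453, -0.01259313,  1.42494154,  0.00810527,
        1.10337592, -0.04035776]), 'qd': array([-0.00036638,  0.0001617 , -0.00105243, -0.00103741,  0.00016954,
        0.00053452, -0.00075822]), 'joint_efforts': array([-2.12414016e-04, -4.69216740e+01,  2.59251902e-01, -1.71031970e+01,
        9.99325246e-03,  9.70247114e-03,  2.34582939e-05]), 'ee_pos': array([ 0.26701379, -0.59183462,  0.25211406]), 'tcp_rot': array([-6.83870834e-04,  8.40039712e-01, -5.42523345e-01, -1.11085004e-03]), 'force': array([-0.0361733 ,  0.43113501, -0.12024897]), 'torque': array([-0.01985982,  0.04302091,  0.01133591]), 'gripper_width': 0.08521609790419755}
scene {'fx': 466.159835368532, 'fy': 466.159835368532, 'cx': 251.38994165513637, 'cy': 197.1729072443114, 'k1': -0.11137238998879796, 'rvec': array([ 1.99118703,  0.91280097, -0.47280386]), 'tvec': array([-0.31894486, -0.14264248,  1.61762731])}
side {'fx': 428.2892403109701, 'fy': 428.2892403109701, 'cx': 255.3270420370958, 'cy': 197.2300543552567, 'k1': -0.05927885289161713, 'rvec': array([ 0.62940691, -2.43883384,  1.3862104 ]), 'tvec': array([0.4414901 , 0.21423352, 1.30933267])}
wrist {'fx': 283.5722134661882, 'fy': 283.5722134661882, 'cx': 253.8548536433542, 'cy': 188.79685848304052, 'k1': -0.04093327545816493, 'rvec': array([-2.40223335,  1.55126619,  0.25757551]), 'tvec': array([-0.64784083, -0.04207891,  0.38195915])}
```

View pics/scene0.png

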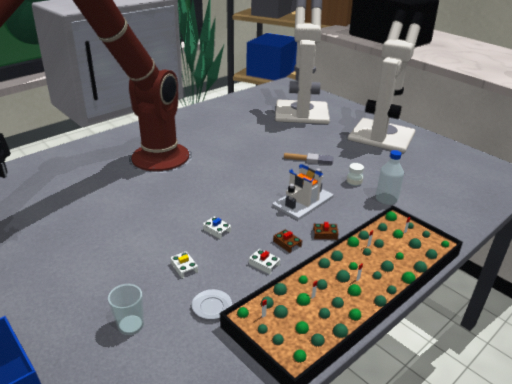

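View pics/side0.png

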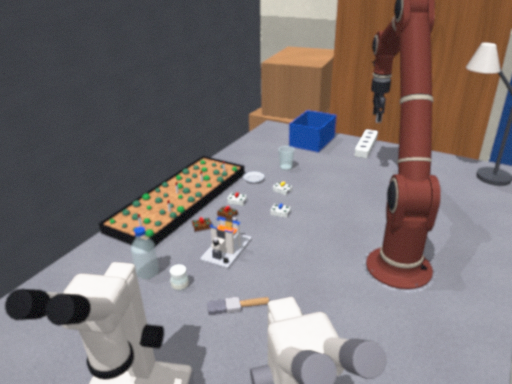

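View pics/wrist0.png

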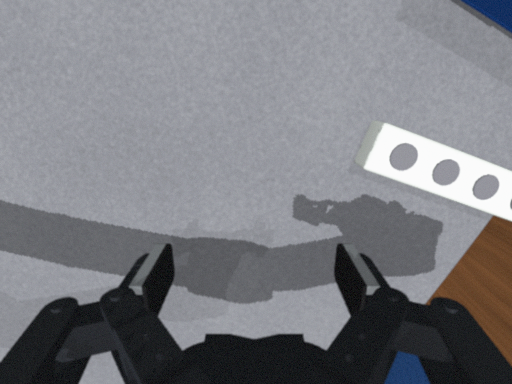

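The scene view shows the magazine at about (302,190), blue at (216,226), yellow at (183,262) and red at (264,259). The brown decoys are at (288,240) and (325,231). I'll measure rough positions from this view.

```bash
cat > h.py <<'E'
import numpy as np,cv2
from scipy.spatial.transform import Rotation as R
def K(m): return np.array([[m['fx'],0,m['cx']],[0,m['fy'],m['cy']],[0,0,1.]],float)
def D(m): return np.array([float(m['k1']),0,0,0,0])
def rays(m,uv):
    xy=cv2.undistortPoints(np.array(uv,float).reshape(-1,1,2),K(m),D(m)).reshape(-1,2)
    Rm=cv2.Rodrigues(np.array(m['rvec'],float))[0]; t=np.array(m['tvec'],float)
    return -Rm.T@t,(np.c_[xy,np.ones(len(xy))])@Rm,xy
def plane(m,uv,z):
    c,r,_=rays(m,uv); return c+r*((z-c[2])/r[:,2])[:,None]
def depthpts(m,uv,d):
    c,r,_=rays(m,uv); return c+r*np.array(d)[:,None]
def proj(m,P):
    return cv2.projectPoints(np.array(P,float).reshape(-1,1,3),np.array(m['rvec'],float),np.array(m['tvec'],float),K(m),D(m))[0].reshape(-1,2)
def shot(name,tag):
    from cell import capture,camera_model
    m=camera_model(name); p,d=capture(name)
    cv2.imwrite(f"pics/{tag}.png",p[:,:,::-1]); np.savez(f"{tag}.npz",p=p,d=d,**{k:np.array(v) for k,v in m.items()})
    return m,p,d
def load(tag):
    f=np.load(f"{tag}.npz"); return {k:f[k] for k in f.files if k not in 'pd'},f['p'],f['d']
def cloud(m,d,mask=None):
    ok=(d>0) if mask is None else (d>0)&mask
    v,u=np.nonzero(ok); return depthpts(m,np.c_[u,v],d[v,u]),np.c_[u,v]
def tool_offset(pos,quat,target):
    w,x,y,z=quat; return R.from_quat([x,y,z,w]).inv().apply(np.array(target)-pos)*100
E
python3 - <<'E'
from h import *
m,p,d=load('scene0')
for n,uv,z in [('red',(264,256),.03),('yel',(184,259),.03),('blu',(216,222),.03),('tower',(305,175),.1),('brown1',(288,238),.03),('brown2',(326,228),.03),('bottle cap',(396,155),.16),('dish',(212,305),.01),('beak',(129,325),0),('jar',(356,182),0)]:
    print(n,plane(m,[uv],z)[0].round(3),depthpts(m,[uv],[d[uv[1],uv[0]]])[0].round(3))
# base plate upright region cloud near tower
P,uv=cloud(m,d); t=depthpts(m,[(303,190)],[d[190,303]])[0]
for col in ('scene0','side0'):
    m,p,d=load(col); P,uv=cloud(m,d)
    s=(np.hypot(P[:,0]-t[0],P[:,1]-t[1])<.12)&(P[:,2]>.02)
    print(col,len(P[s]),P[s].mean(0),P[s].max(0),P[s].min(0))
im=cv2.resize(load('scene0')[1][150:290,150:420,::-1],None,fx=3,fy=3,interpolation=cv2.INTER_CUBIC);cv2.imwrite('pics/crop0.png',im[:600,:800])
E
```

```text
red [ 0.651 -0.106  0.03 ] [ 0.652 -0.107  0.031]
yel [ 0.534 -0.261  0.03 ] [ 0.537 -0.263  0.032]
blu [ 0.464 -0.11   0.03 ] [ 0.469 -0.113  0.034]
tower [0.525 0.165 0.1  ] [0.499 0.196 0.077]
brown1 [ 0.638 -0.011  0.03 ] [ 0.633 -0.005  0.024]
brown2 [0.674 0.097 0.03 ] [0.673 0.098 0.03 ]
bottle cap [0.681 0.372 0.16 ] [0.68  0.373 0.159]
dish [ 0.683 -0.29   0.01 ] [ 0.677 -0.286  0.002]
beak [ 0.608 -0.457  0.   ] [ 0.637 -0.469  0.034]
jar [0.549 0.391 0.   ] [0.562 0.372 0.014]
scene0 1117 [0.52804485 0.16209113 0.06687685] [0.64125626 0.24952984 0.10437937] [0.47308906 0.09419807 0.02007497]
side0 952 [0.50717832 0.19446329 0.06729008] [0.64557773 0.25343383 0.10673441] [0.46608606 0.09848428 0.02000199]
```

View pics/crop0.png

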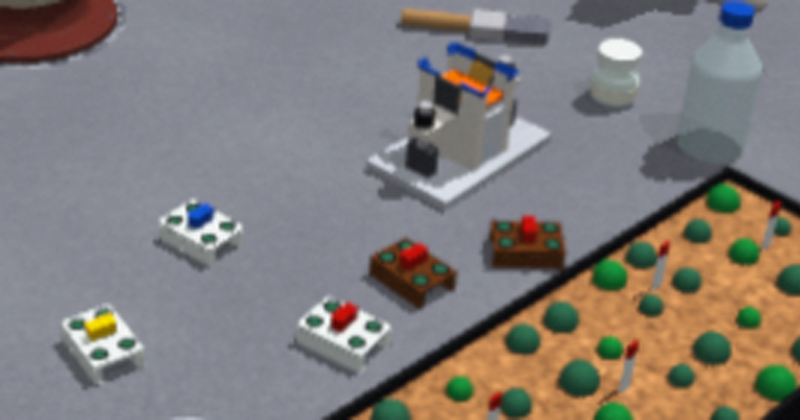

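Run:
```python
from h import *
m,p,d=load('wrist0'); c,r,_=rays(m,[(256,192)]); print('cam',c,r)
q=[-6.8e-4,.84004,-.54252,-1.1e-3]; print('cam in tool cm',tool_offset(np.array([.267,-.5918,.2521]),q,c), 'axis',tool_offset(np.zeros(3),q,r[0])/100)
m,p,d=load('scene0'); P,uv=cloud(m,d)
for n,t in [('red',(.651,-.106)),('yel',(.534,-.261)),('blu',(.464,-.11))]:
    s=(np.hypot(P[:,0]-t[0],P[:,1]-t[1])<.05)&(P[:,2]>.015)&(P[:,2]<.028)
    print(n,cv2.minAreaRect((P[s][:,:2]*1000).astype(np.float32)))
s=(np.hypot(P[:,0]-.51,P[:,1]-.175)<.13)&(P[:,2]>.007)&(P[:,2]<.018)
print(cv2.minAreaRect((P[s][:,:2]*1000).astype(np.float32)))
m,p,d=load('side0'); P,uv=cloud(m,d)
s=(np.hypot(P[:,0]-.51,P[:,1]-.175)<.13)&(P[:,2]>.007)&(P[:,2]<.018)
print(cv2.minAreaRect((P[s][:,:2]*1000).astype(np.float32)))
```

```text
cam [ 0.34133069 -0.55800542  0.37347621] [[-0.29838353 -0.13965347 -0.94427168]]
cam in tool cm [ -0.05417272  -8.16459411 -12.13793866] axis [0.00699592 0.32936803 0.94427357]
red ((648.574951171875, -102.03972625732422), (65.11311340332031, 47.7508659362793), 9.574263572692871)
yel ((529.115234375, -261.2640686035156), (46.13775634765625, 68.0230712890625), 82.77483367919922)
blu ((462.55029296875, -108.41893005371094), (66.95592498779297, 47.02061462402344), 9.593535423278809)
((517.6534423828125, 174.90853881835938), (105.71472930908203, 174.16087341308594), 5.018463134765625)
((512.8215942382812, 180.79867553710938), (100.15092468261719, 173.423583984375), 4.23515510559082)
```

>>> step_arm:
  targets:
    - {"offset":[-28.9,-55.1,0],"roll":-75,"jaw":1}
    - {"offset":[-28.9,-55.1,0],"roll":-75,"jaw":1}
    - {"offset":[-28.9,-55.1,0],"roll":-75,"jaw":1}
    - {"offset":[-28.9,-55.1,0],"roll":-75,"jaw":1}
    - {"offset":[-28.9,-55.1,0],"roll":-75,"jaw":1}
    - {"offset":[-28.9,-55.1,0],"roll":-75,"jaw":1}
    - {"offset":[-28.9,-55.1,0],"roll":-75,"jaw":1}
    - {"offset":[-28.9,-55.1,0],"roll":-75,"jaw":1}
    - {"offset":[-28.9,-55.1,0],"roll":-75,"jaw":1}
    - {"offset":[-28.9,-55.1,0],"roll":-75,"jaw":1}

```text
clock: 1.15
ee_pos: [0.5761, -0.1974, 0.253]
tcp_rot: [-0.0, 0.997, 0.082, -0.0]
force: [0.3, -0.9, -0.4]
gripper_width: 0.0853
```

Run:
```python
from h import *
from cell import ctrl
shot('wrist','w1'); s=ctrl.observe(); print(s['clock'],s['ee_pos'],s['tcp_rot'],s['joint_pos'])
```

```text
1.2 [ 0.58221273 -0.18489645  0.25349498] [-0.00492472  0.99607051  0.08834181  0.00387404] [ 0.51753181  0.57770322 -0.40000849  1.53872793  0.23180593  1.06865694
  0.24195449]
```

View pics/w1.png

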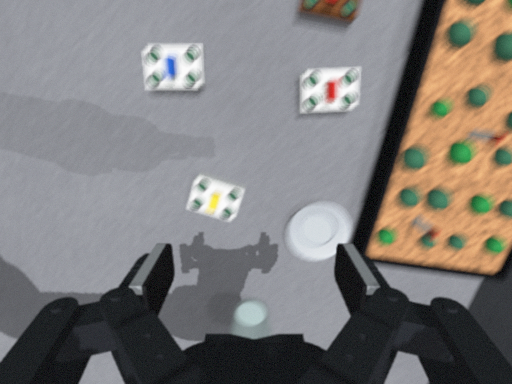

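The wrist view shows blue at (172,67), red at (330,91), yellow at (214,200) and the dish at (320,230). I'll measure the carriers by plate top mask and rib colour.

```bash
cat >> h.py <<'E'
def ribs(m,p,colors=('red','yel','blu')):
    hsv=cv2.cvtColor(p,cv2.COLOR_RGB2HSV); out={}
    H,S,V=[hsv[:,:,i].astype(int) for i in range(3)]
    mk={'red':((H<7)|(H>173))&(S>150)&(V>90),'yel':(H>20)&(H<35)&(S>130)&(V>90),'blu':(H>105)&(H<125)&(S>130)&(V>80)}
    for c in colors:
        n,l,st,ce=cv2.connectedComponentsWithStats(mk[c].astype(np.uint8))
        for i in range(1,n):
            if st[i,4]>40: out.setdefault(c,[]).append((ce[i].round(1),st[i,4]))
    return out
def plate(m,p,c0,ztop=.021,rad=45):
    """white plate around pixel c0: min area rect of top face projected to z=ztop"""
    hsv=cv2.cvtColor(p,cv2.COLOR_RGB2HSV)
    yy,xx=np.mgrid[:p.shape[0],:p.shape[1]]
    near=np.hypot(xx-c0[0],yy-c0[1])<rad
    mask=((hsv[:,:,2]>175)&(hsv[:,:,1]<40)&near).astype(np.uint8)
    mask=cv2.morphologyEx(mask,cv2.MORPH_OPEN,np.ones((3,3),np.uint8))
    n,l,st,ce=cv2.connectedComponentsWithStats(mask); i=1+np.argmax(st[1:,4])
    v,u=np.nonzero(l==i)
    P=plane(m,np.c_[u,v],ztop)
    return cv2.minAreaRect((P[:,:2]*1000).astype(np.float32))
E
python3 - <<'E'
from h import *
m,p,d=load('w1')
for c,l in ribs(m,p).items():
    for ce,a in l:
        print(c,ce,a,plane(m,[ce],.033)[0].round(4), plate(m,p,ce))
E
```

```text
red [331.   90.1] 74 [ 0.6484 -0.0971  0.033 ] ((650.86767578125, -95.46250915527344), (70.60486602783203, 49.88105392456055), 11.933051109313965)
yel [213.8 201.2] 68 [ 0.5323 -0.254   0.033 ] ((532.3584594726562, -254.99281311035156), (55.12699508666992, 69.69369506835938), 81.0327377319336)
blu [170.7  66.4] 88 [ 0.4652 -0.1014  0.033 ] ((463.9137268066406, -101.1911849975586), (72.4710922241211, 51.157711029052734), 8.725750923156738)
```

>>> step_arm:
  targets:
    - {"offset":[8.1,-7.2,9.5],"roll":0,"jaw":1}
    - {"offset":[8.1,-7.2,9.5],"roll":0,"jaw":1}
    - {"offset":[8.1,-7.2,9.5],"roll":0,"jaw":1}
    - {"offset":[8.1,-7.2,9.5],"roll":0,"jaw":1}
    - {"offset":[8.1,-7.2,9.5],"roll":0,"jaw":1}

```text
clock: 1.7
ee_pos: [0.6432, -0.1138, 0.157]
tcp_rot: [-0.0, 0.997, 0.082, -0.001]
force: [0.1, -1.5, 0.1]
gripper_width: 0.0855
```

Run:
```python
from h import *
from cell import ctrl
shot('wrist','w2'); s=ctrl.observe(); print(ctrl.tips_ahead,s['clock'],s['ee_pos'],s['tcp_rot'],s['force'])
m,p,d=load('w2')
for c,l in ribs(m,p).items():
    for ce,a in l:
        print(c,ce,a,plane(m,[ce],.033)[0].round(4), plate(m,p,ce,rad=75))
```

```text
0.022 1.75 [ 0.64350273 -0.11568428  0.15823825] [ 5.48166393e-04  9.96750203e-01  8.05519658e-02 -3.36717896e-04] [-0.15016276 -1.29865356 -0.04587106]
red [256.5  51.9] 533 [ 6.257e-01 -5.000e-04  3.300e-02] ((679.4478759765625, 16.648509979248047), (9.952337265014648, 16.50468635559082), 13.57925796508789)
red [260.3 176.5] 293 [ 0.6461 -0.1012  0.033 ] ((648.6094970703125, -96.80027770996094), (71.66160583496094, 55.89664840698242), 9.423295021057129)Traceback (most recent call last):
  File "<stdin>", line 7, in <module>
  File "h.py", line 43, in plate
    n,l,st,ce=cv2.connectedComponentsWithStats(mask); i=1+np.argmax(st[1:,4])
                                                          ~~~~~~~~~^^^^^^^^^^
    return _wrapfunc(a, 'argmax', axis=axis, out=out, **kwds)
    return bound(*args, **kwds)
ValueError: attempt to get argmax of an empty sequence
```

View pics/w2.png

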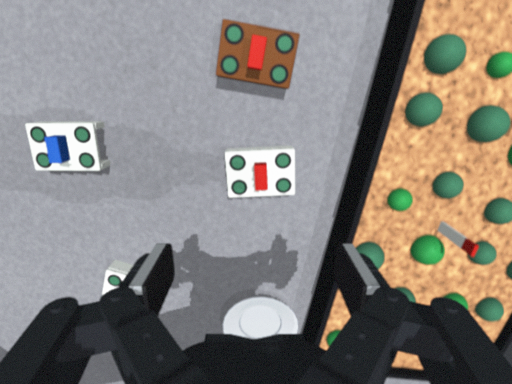

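```bash
cat >> h.py <<'E'
def top(m,d,xy,zlo=.018,zhi=.025,r=.045):
    P,uv=cloud(m,d); n=np.hypot(P[:,0]-xy[0],P[:,1]-xy[1])<r
    a=P[n&(P[:,2]>zlo)&(P[:,2]<zhi)]; b=P[n&(P[:,2]>zlo+.012)&(P[:,2]<zhi+.014)]
    f=lambda q:(cv2.minAreaRect((q[:,:2]*1000).astype(np.float32)),np.median(q[:,2]).round(4),len(q)) if len(q)>3 else None
    return f(a),f(b)
E
python3 - <<'E'
from h import *
m,p,d=load('w2')
print(proj(m,[[.6435,-.1157,.136],[.6435,-.1157,.03]]))
print(top(m,d,(.648,-.101)))
P,uv=cloud(m,d); n=np.hypot(P[:,0]-.648,P[:,1]+.101)<.045
print(np.histogram(P[n][:,2],bins=np.arange(-.01,.045,.002)))
E
```

```text
[[254.89982738 249.76001054]
 [254.80131171 190.06394423]]
((((645.946533203125, -100.80364990234375), (63.941261291503906, 44.614139556884766), 12.103901863098145), np.float64(0.0216), 2702), (((645.8150634765625, -100.61017608642578), (11.930872917175293, 24.43480682373047), 12.305583000183105), np.float64(0.0354), 361))
(array([   0,    0,    0,    0,  630, 2107,   60,   21,   29,   22,   20,
         30,   29,   32,   57, 1811,  830,   11,    3,   12,    2,   16,
        272,   71,    0,    0,    0]), array([-0.01 , -0.008, -0.006, -0.004, -0.002,  0.   ,  0.002,  0.004,
        0.006,  0.008,  0.01 ,  0.012,  0.014,  0.016,  0.018,  0.02 ,
        0.022,  0.024,  0.026,  0.028,  0.03 ,  0.032,  0.034,  0.036,
        0.038,  0.04 ,  0.042,  0.044]))
```

>>> step_arm:
  targets:
    - {"offset":[0.48,-1.44,4],"roll":-2.8,"jaw":1}
    - {"offset":[0.48,-1.44,7.5],"roll":-2.8,"jaw":1}
    - {"offset":[0.48,-1.44,7.5],"roll":-2.8,"jaw":1}
    - {"offset":[0.48,-1.44,7.5],"roll":-2.8,"jaw":1}
    - {"offset":[0.48,-1.44,7.5],"roll":-2.8,"jaw":1}

```text
clock: 2.25
ee_pos: [0.6478, -0.1012, 0.0862]
tcp_rot: [0.001, 0.995, 0.104, 0.002]
force: [-0.6, -0.2, 0.8]
gripper_width: 0.0854
```

Run:
```python
from h import *
from cell import ctrl
s0=ctrl.observe(); m,p,d=shot('wrist','w3'); s=ctrl.observe(); print(s0['ee_pos'],s['clock'],s['ee_pos'],s['tcp_rot'],s['force'])
t=top(m,d,(.646,-.101)); print(t)
print(tool_offset(s['ee_pos'],s['tcp_rot'],[.6459,-.1007,.046]))
```

```text
[ 0.64780324 -0.10118203  0.08622856] 2.3 [ 0.64783386 -0.10081271  0.08629772] [7.97465073e-04 9.94536545e-01 1.04354289e-01 2.57035722e-03] [ 0.02633447 -0.17976326 -0.03305153]
((((645.893798828125, -100.76227569580078), (64.2577133178711, 44.87432861328125), 12.168599128723145), np.float64(0.0217), 4468), (((645.6765747070312, -100.59700012207031), (11.65363883972168, 24.2259578704834), 12.059432029724121), np.float64(0.0354), 631))
[-0.206764   -0.0597197   4.02868103]
```

View pics/w3.png

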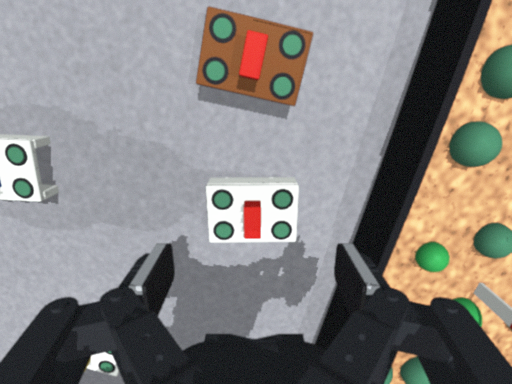

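>>> step_arm:
  targets:
    - {"offset":[-0.2,-0.05,2],"roll":0,"jaw":0.5}
    - {"offset":[-0.2,-0.05,4],"roll":0,"jaw":0.4}
    - {"offset":[-0.2,-0.05,4],"roll":0,"jaw":0.3}
    - {"offset":[-0.2,-0.05,4],"roll":0,"jaw":0.2}
    - {"offset":[-0.2,-0.05,4],"roll":0,"jaw":0}
    - {"offset":[-0.2,-0.05,4],"roll":0,"jaw":0}
    - {"offset":[-0.2,-0.05,4],"roll":0,"jaw":0}
    - {"offset":[-0.2,-0.05,4],"roll":0,"jaw":0}
  squeeze: 50

```text
clock: 3.1
ee_pos: [0.6457, -0.0996, 0.0455]
tcp_rot: [0.0, 0.994, 0.105, 0.002]
force: [-0.8, -0.0, 6.6]
gripper_width: 0.0107
```

>>> step_arm:
  targets:
    - {"offset":[-0.2,0,-1],"roll":0,"jaw":0}
    - {"offset":[-0.2,0,-5],"roll":0,"jaw":0}
    - {"offset":[-0.2,0,-10],"roll":0,"jaw":0}
    - {"offset":[-3,-5,-14],"roll":3,"jaw":0}
    - {"offset":[-6,-10,-18],"roll":7.5,"jaw":0}
    - {"offset":[-10.1,-15.4,-20],"roll":7.5,"jaw":0}
    - {"offset":[-10.1,-15.4,-20],"roll":7.5,"jaw":0}
    - {"offset":[-10.1,-15.4,-20],"roll":7.5,"jaw":0}
    - {"offset":[-10.1,-15.4,-20],"roll":7.5,"jaw":0}

```text
clock: 4.0
ee_pos: [0.5121, 0.0317, 0.245]
tcp_rot: [0.0, 0.999, 0.042, 0.001]
force: [0.3, -0.2, -0.7]
gripper_width: 0.0103
```

Run:
```python
from h import *
from cell import ctrl
m,p,d=shot('wrist','w4'); s=ctrl.observe(); print(s['clock'],s['ee_pos'],s['tcp_rot'],s['force'],s['gripper_width'])
P,uv=cloud(m,d); n=np.hypot(P[:,0]-.515,P[:,1]-.177)<.13
Q=P[n]
print(np.histogram(Q[:,2],bins=np.arange(-.01,.15,.004)))
```

```text
4.05 [0.51308285 0.02971887 0.24395079] [4.54502201e-04 9.99183631e-01 4.03909780e-02 6.58448440e-04] [ 0.14069512 -0.11097068 -1.54116827] 0.01037638639001585
(array([    0,     6, 16469,   814,     5,  3591,   190,     0,    30,
           2,     6,    28,    25,    62,     0,    27,     6,    35,
         278,   756,    43,   252,  3217,   103,   196,    84,   211,
         386,   430,     6,     0,     0,     0,     0,     0,     0,
           0,     0,     0]), array([-0.01 , -0.006, -0.002,  0.002,  0.006,  0.01 ,  0.014,  0.018,
        0.022,  0.026,  0.03 ,  0.034,  0.038,  0.042,  0.046,  0.05 ,
        0.054,  0.058,  0.062,  0.066,  0.07 ,  0.074,  0.078,  0.082,
        0.086,  0.09 ,  0.094,  0.098,  0.102,  0.106,  0.11 ,  0.114,
        0.118,  0.122,  0.126,  0.13 ,  0.134,  0.138,  0.142,  0.146]))
```

View pics/w4.png

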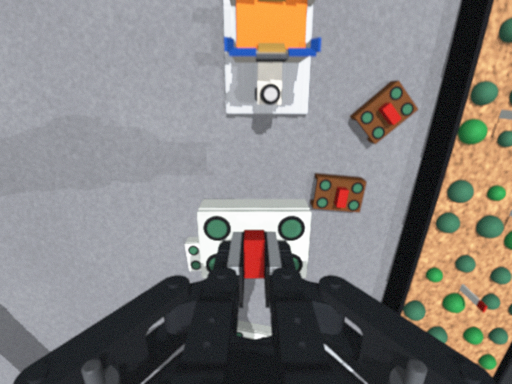

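Depth gives the follower at about 0.0795 m and the flare tops at about 0.105 m, so the lift is about 10.5 mm. The magazine is cut off at the top of the picture at (270,30), so I'll move forward and look again.

>>> step_arm:
  targets:
    - {"offset":[0.8,-5,-2],"roll":0,"jaw":0}
    - {"offset":[0.8,-7,-2],"roll":0,"jaw":0}
    - {"offset":[0.8,-7,-2],"roll":0,"jaw":0}
    - {"offset":[0.8,-7,-2],"roll":0,"jaw":0}
    - {"offset":[0.8,-7,-2],"roll":0,"jaw":0}

```text
clock: 4.55
ee_pos: [0.516, 0.0976, 0.2622]
tcp_rot: [0.001, 0.999, 0.038, -0.001]
force: [-0.5, 0.3, -0.1]
gripper_width: 0.0106
```

Run:
```python
from h import *
from cell import ctrl
s0=ctrl.observe();m,p,d=shot('wrist','w5'); s=ctrl.observe(); print(s['clock'],s0['ee_pos'],s0['tcp_rot'],s['ee_pos'],s['tcp_rot'],s['force'],s['gripper_width'])
P,uv=cloud(m,d); n=np.hypot(P[:,0]-.515,P[:,1]-.177)<.13
f=lambda q:cv2.minAreaRect((q[:,:2]*1000).astype(np.float32))
Q=P[n]
for a,b in [(.009,.017),(.074,.084),(.100,.112)]:
    q=Q[(Q[:,2]>a)&(Q[:,2]<b)]; print(a,len(q),np.median(q[:,2]),f(q),q.min(0),q.max(0))
# carrier pose: top plane
n=np.hypot(P[:,0]-s['ee_pos'][0],P[:,1]-s['ee_pos'][1])<.05
zt=s['ee_pos'][2]-.024
q=P[n&(abs(P[:,2]-zt)<.006)]; print('carrier',len(q),np.median(q[:,2]),f(q),q.max(0))
```

```text
4.6 [0.51596416 0.09763481 0.26217285] [ 9.01016846e-04  9.99278269e-01  3.79624268e-02 -9.91270709e-04] [0.51585943 0.09778041 0.26235659] [ 7.43330855e-04  9.99278948e-01  3.79510376e-02 -8.66324773e-04] [-0.70520943 -0.15906809 -0.89443711] 0.010515567609246875
0.009 4182 0.012553148849594548 ((514.4312133789062, 178.54725646972656), (100.38983917236328, 169.0815887451172), 4.50766658782959) [0.45838711 0.09083141 0.00959286] [0.57016335 0.2664216  0.01644055]
0.074 3181 0.07940201933281227 ((512.829833984375, 178.06671142578125), (70.10365295410156, 142.91098022460938), 4.239303112030029) [0.47771103 0.10692231 0.07405876] [0.54949678 0.24952959 0.0839039 ]
0.1 1046 0.10297537027812712 ((514.59326171875, 178.07693481445312), (82.35958862304688, 63.920494079589844), 4.348104000091553) [0.47221742 0.14467146 0.10000237] [0.55761394 0.21121291 0.10640181]
carrier 4293 0.2383483352004049 ((515.0621948242188, 96.37338256835938), (64.2466812133789, 44.95819091796875), 4.286442279815674) [0.54861225 0.12061673 0.24435294]
```

View pics/w5.png

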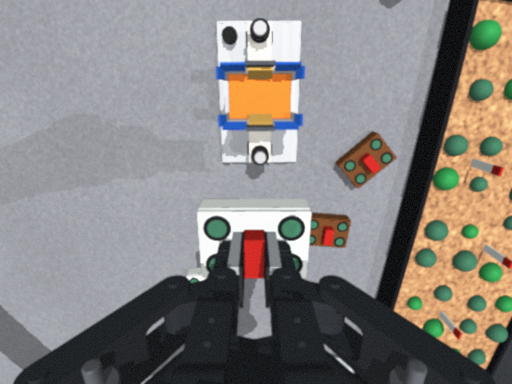

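>>> step_arm:
  targets:
    - {"offset":[0.57,-4,0],"roll":0,"jaw":0}
    - {"offset":[0.57,-8.16,2],"roll":0,"jaw":0}
    - {"offset":[0.57,-8.16,5],"roll":0,"jaw":0}
    - {"offset":[0.57,-8.16,8],"roll":0,"jaw":0}
    - {"offset":[0.57,-8.16,9.2],"roll":0,"jaw":0}
    - {"offset":[0.57,-8.16,9.2],"roll":0,"jaw":0}
    - {"offset":[0.57,-8.16,9.2],"roll":0,"jaw":0}

```text
clock: 5.3
ee_pos: [0.5156, 0.1817, 0.1721]
tcp_rot: [-0.0, 0.999, 0.039, 0.001]
force: [0.6, -0.5, -0.7]
gripper_width: 0.0103
```

Run:
```python
from h import *
from cell import ctrl
s0=ctrl.observe();m,p,d=shot('wrist','w6'); s=ctrl.observe(); print(s['clock'],s['ee_pos'],s['tcp_rot'],s['force'],s['gripper_width'])
print(tool_offset(s['ee_pos'],s['tcp_rot'],[.5153,.1796,.150]), 2*np.degrees(np.arctan2(s['tcp_rot'][2],s['tcp_rot'][1])))
P,uv=cloud(m,d); n=np.hypot(P[:,0]-.515,P[:,1]-.177)<.13
f=lambda q:cv2.minAreaRect((q[:,:2]*1000).astype(np.float32))
Q=P[n]
for a,b in [(.009,.017)]:
    q=Q[(Q[:,2]>a)&(Q[:,2]<b)]; print(a,len(q),np.median(q[:,2]),f(q))
n=np.hypot(P[:,0]-s['ee_pos'][0],P[:,1]-s['ee_pos'][1])<.05
zt=s['ee_pos'][2]-.024
q=P[n&(abs(P[:,2]-zt)<.006)]; print('carrier',len(q),np.median(q[:,2]),f(q),q.max(0))
```

```text
5.35 [0.51583745 0.18200123 0.17268168] [-4.59130266e-04  9.99225925e-01  3.93130531e-02  1.35074693e-03] [-0.19766334  0.12123205 -0.66681389] 0.010501224933037125
[-0.07864872  0.23699809  2.26776932] 4.506109850069801
0.009 4744 0.012541116068270686 ((511.6729736328125, 210.6749725341797), (100.15839385986328, 103.2829818725586), 4.500231742858887)
carrier 4292 0.1483015886442946 ((514.8804321289062, 180.58731079101562), (64.39483642578125, 44.65696716308594), 3.8758463859558105) [0.54839437 0.20484941 0.15464546]
```

View pics/w6.png

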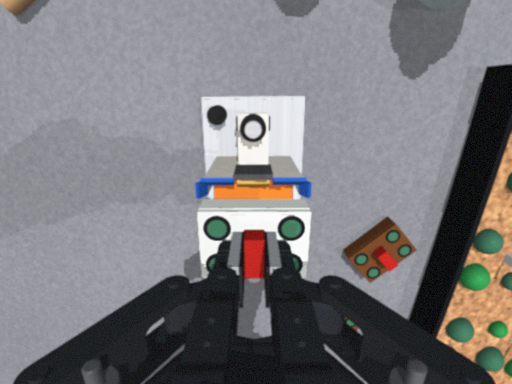

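>>> step_arm:
  targets:
    - {"offset":[-0.08,0.25,0],"roll":0,"jaw":0}
    - {"offset":[-0.08,0.25,0],"roll":0,"jaw":0}
    - {"offset":[-0.08,0.25,1.0],"roll":0,"jaw":0}
    - {"offset":[-0.08,0.25,2.0],"roll":0,"jaw":0}
    - {"offset":[-0.08,0.25,2.5],"roll":0,"jaw":0}
    - {"offset":[-0.08,0.25,2.5],"roll":0,"jaw":0}

```text
clock: 5.95
ee_pos: [0.5132, 0.1793, 0.145]
tcp_rot: [0.0, 0.999, 0.04, -0.001]
force: [0.1, -0.3, 0.6]
gripper_width: 0.0102
```

```bash
cat > chk.py <<'E'
import sys
from h import *
from cell import ctrl
m,p,d=shot('wrist',sys.argv[1]); s=ctrl.observe(); print(s['clock'],s['ee_pos'].round(4),s['tcp_rot'].round(4),s['force'].round(1),s['torque'].round(2),s['gripper_width'].round(4))
P,uv=cloud(m,d); n=np.hypot(P[:,0]-.515,P[:,1]-.177)<.13
f=lambda q:cv2.minAreaRect((q[:,:2]*1000).astype(np.float32))
q=P[n&(P[:,2]>.009)&(P[:,2]<.017)]; r=f(q); print(r)
n=np.hypot(P[:,0]-s['ee_pos'][0],P[:,1]-s['ee_pos'][1])<.05
zt=s['ee_pos'][2]-.024
q=P[n&(abs(P[:,2]-zt)<.004)]; print('carrier',len(q),np.median(q[:,2]),f(q))
# tilt: fit plane
A=np.c_[q[:,:2]-q[:,:2].mean(0),np.ones(len(q))]; print('slope',np.linalg.lstsq(A,q[:,2],rcond=None)[0][:2].round(3))
E
python3 chk.py w7
```

```text
Traceback (most recent call last):
  File "chk.py", line 4, in <module>
    m,p,d=shot('wrist',sys.argv[1]); s=ctrl.observe(); print(s['clock'],s['ee_pos'].round(4),s['tcp_rot'].round(4),s['force'].round(1),s['torque'].round(2),s['gripper_width'].round(4))
                                                                                                                                                            ^^^^^^^^^^^^^^^^^^^^^^^^
AttributeError: 'float' object has no attribute 'round'
```

View pics/w7.png

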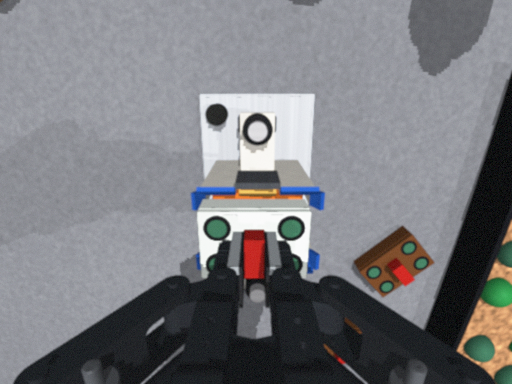

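```bash
sed -i "s/s\['gripper_width'\].round(4)/round(s['gripper_width'],4)/" chk.py
cat >> chk.py <<'E'
n=np.hypot(P[:,0]-.515,P[:,1]-.177)<.06
q=P[n&(P[:,2]>.099)&(P[:,2]<.108)&(P[:,1]>.19)]; print('flare far',len(q),np.median(q[:,2]),f(q) if len(q)>3 else '')
E
python3 chk.py w8
```

```text
6.05 [0.5139 0.1797 0.146 ] [-0.000e+00  9.992e-01  4.010e-02 -3.000e-04] [ 0.6 -0.6 -0.8] [-0.01 -0.    0.02] 0.0103
((510.5859375, 224.18887329101562), (100.22013854980469, 75.87635040283203), 4.609853267669678)
carrier 4116 0.12174650482738142 ((512.8533935546875, 178.5965576171875), (64.00157928466797, 44.266273498535156), 4.762446403503418)
slope [-0.003 -0.015]
flare far 1585 0.10322125790758976 ((512.5093383789062, 202.26773071289062), (82.1681900024414, 16.874420166015625), 4.657927513122559)
```

>>> step_arm:
  targets:
    - {"offset":[0.14,0.1,0],"roll":0,"jaw":0}
    - {"offset":[0.14,0.1,0.3],"roll":0,"jaw":0}
    - {"offset":[0.14,0.1,0.6],"roll":0,"jaw":0}
    - {"offset":[0.14,0.1,0.6],"roll":0,"jaw":0}

```text
clock: 6.45
ee_pos: [0.5152, 0.1785, 0.1399]
tcp_rot: [0.0, 0.999, 0.04, -0.0]
force: [0.9, 0.3, -1.3]
gripper_width: 0.0103
```

```bash
python3 chk.py w9
```

```text
6.5 [0.5153 0.1786 0.1401] [ 1.000e-04  9.992e-01  4.000e-02 -3.000e-04] [-0.2 -0.2 -0. ] [ 0.02 -0.04  0.07] 0.0104
((510.56817626953125, 225.07571411132812), (100.25853729248047, 75.30387115478516), 4.397251605987549)
carrier 4103 0.11609902195882549 ((514.3499145507812, 177.26963806152344), (64.57886505126953, 44.704261779785156), 4.698516368865967)
slope [-0.002 -0.016]
flare far 1817 0.10295911851687817 ((512.7033081054688, 202.15533447265625), (81.65943908691406, 17.119243621826172), 4.587915420532227)
```

>>> step_arm:
  targets:
    - {"offset":[0,0,0.5],"roll":0,"jaw":0}
    - {"offset":[0,0,1.0],"roll":0,"jaw":0}
    - {"offset":[0,0,1.4],"roll":0,"jaw":0}
    - {"offset":[0,0,1.8],"roll":0,"jaw":0}
    - {"offset":[0,0,1.8],"roll":0,"jaw":0}

```text
clock: 7.0
ee_pos: [0.5154, 0.1788, 0.122]
tcp_rot: [-0.0, 0.999, 0.04, -0.0]
force: [-0.1, 0.9, 1.7]
gripper_width: 0.0102
```

>>> step_arm:
  targets:
    - {"offset":[0,0,0.4],"roll":0,"jaw":0}
    - {"offset":[0,0,0.8],"roll":0,"jaw":0}
    - {"offset":[0,0,1.2],"roll":0,"jaw":0}
    - {"offset":[0,0,1.2],"roll":0,"jaw":0}

```text
clock: 7.4
ee_pos: [0.5155, 0.1788, 0.11]
tcp_rot: [-0.0, 0.999, 0.04, -0.0]
force: [-0.2, -0.0, 4.0]
gripper_width: 0.0104
```

```bash
python3 chk.py w10
```

```text
7.45 [0.5155 0.1788 0.1102] [-1.000e-04  9.992e-01  4.000e-02 -0.000e+00] [-0.7 -0.5  4.1] [-0.01  0.12 -0.06] 0.0106
((510.6557922363281, 225.06890869140625), (100.55398559570312, 75.84232330322266), 4.213172912597656)
carrier 4453 0.08634357073127646 ((514.3107299804688, 181.84349060058594), (74.25617218017578, 57.9886589050293), 5.015099048614502)
slope [-0.    -0.004]
flare far 1953 0.10281411426217457 ((512.9511108398438, 200.24549865722656), (82.0943603515625, 21.065343856811523), 3.2320570945739746)
```

View pics/w10.png

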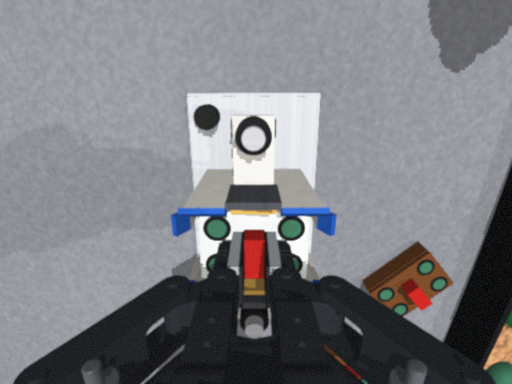

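Red is in the well with its plate top at about 0.087 and the force low. I'll push it past the toes.

>>> step_arm:
  targets:
    - {"offset":[0,0,0.3],"roll":0,"jaw":0}
    - {"offset":[0,0,0.5],"roll":0,"jaw":0}
    - {"offset":[0,0,0.7],"roll":0,"jaw":0}
    - {"offset":[0,0,0.7],"roll":0,"jaw":0}

```text
clock: 7.85
ee_pos: [0.5155, 0.1788, 0.1035]
tcp_rot: [-0.0, 0.999, 0.04, 0.0]
force: [-0.3, 0.6, 3.6]
gripper_width: 0.0105
```

>>> step_arm:
  targets:
    - {"offset":[0,0,0.1],"roll":0,"jaw":0}
    - {"offset":[0,0,0.2],"roll":0,"jaw":0}
    - {"offset":[0,0,0.2],"roll":0,"jaw":0}

```text
clock: 8.15
ee_pos: [0.5155, 0.1788, 0.1016]
tcp_rot: [-0.0, 0.999, 0.04, 0.0]
force: [-0.9, 0.4, 5.6]
gripper_width: 0.0103
```

```bash
python3 chk.py w11
```

```text
8.2 [0.5155 0.1788 0.1016] [-0.000e+00  9.992e-01  4.000e-02  1.000e-04] [-1.3  0.9  6.4] [-0.03  0.23  0.03] 0.0103
((510.77978515625, 224.72662353515625), (100.11337280273438, 76.17947387695312), 4.36046838760376)
carrier 3474 0.07791457133439238 ((514.5517578125, 182.30027770996094), (74.2873764038086, 57.42146301269531), 5.00065803527832)
slope [-0.001  0.003]
flare far 2146 0.10290421126144239 ((512.9627075195312, 200.33705139160156), (82.48194122314453, 21.23814582824707), 4.04262638092041)
```

View pics/w11.png

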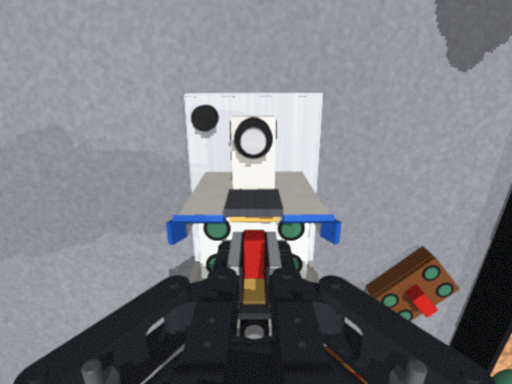

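>>> step_arm:
  targets:
    - {"offset":[0,0,0.15],"roll":0,"jaw":0}
    - {"offset":[0,0,0.25],"roll":0,"jaw":0}
    - {"offset":[0,0,0.25],"roll":0,"jaw":0}
    - {"offset":[0,0,0.25],"roll":0,"jaw":0.3}
    - {"offset":[0,0,0.25],"roll":0,"jaw":0.3}
    - {"offset":[0,0,0.25],"roll":0,"jaw":0.3}

```text
clock: 8.8
ee_pos: [0.5169, 0.1791, 0.0996]
tcp_rot: [-0.001, 0.999, 0.04, 0.002]
force: [1.3, -0.3, 5.2]
gripper_width: 0.0256
```

>>> step_arm:
  targets:
    - {"offset":[0,0,-0.5],"roll":0,"jaw":0.3}
    - {"offset":[0,0,-2],"roll":0,"jaw":0.3}
    - {"offset":[0,0,-4],"roll":0,"jaw":0.3}
    - {"offset":[0,2,-8],"roll":0,"jaw":0.3}
    - {"offset":[0,8,-12],"roll":0,"jaw":0.3}
    - {"offset":[0,8,-13],"roll":0,"jaw":0.3}
    - {"offset":[0,8,-13],"roll":0,"jaw":0.3}

```text
clock: 9.5
ee_pos: [0.5238, 0.095, 0.2312]
tcp_rot: [0.001, 0.999, 0.036, 0.003]
force: [-0.2, 0.4, -0.2]
gripper_width: 0.0256
```

Run:
```python
from h import *
from cell import ctrl
m,p,d=shot('wrist','w12'); s=ctrl.observe(); print(s['clock'],s['ee_pos'],s['tcp_rot'],s['gripper_width'])
f=lambda q:cv2.minAreaRect((q[:,:2]*1000).astype(np.float32))
P,uv=cloud(m,d); 
for a,b,r in [(.074,.084,.035),(.088,.098,.03)]:
    q=P[(np.hypot(P[:,0]-.5143,P[:,1]-.178)<r)&(P[:,2]>a)&(P[:,2]<b)]; print(len(q),np.median(q[:,2]),f(q))
    A=np.c_[q[:,:2]-q[:,:2].mean(0),np.ones(len(q))]; print('slope',np.linalg.lstsq(A,q[:,2],rcond=None)[0][:2].round(3))
u=proj(m,[[.5143,.178,.08]])[0].astype(int); print(u)
c=p[max(0,u[1]-70):u[1]+70,u[0]-90:u[0]+90,::-1]; cv2.imwrite('pics/c12.png',cv2.resize(c,None,fx=4,fy=4))
```

```text
9.55 [0.52240619 0.09746002 0.22955367] [6.16266557e-05 9.99273303e-01 3.81048587e-02 9.39541258e-04] 0.02537645523446096
2873 0.08001248146741036 ((514.8416748046875, 178.20265197753906), (63.380428314208984, 57.24308395385742), 4.908448219299316)
slope [ 0.002 -0.005]
987 0.0937244173961666 ((514.274658203125, 178.15321350097656), (37.64268112182617, 57.273014068603516), 4.704559803009033)
slope [-0.005 -0.003]
[249  92]
```

View pics/c12.png

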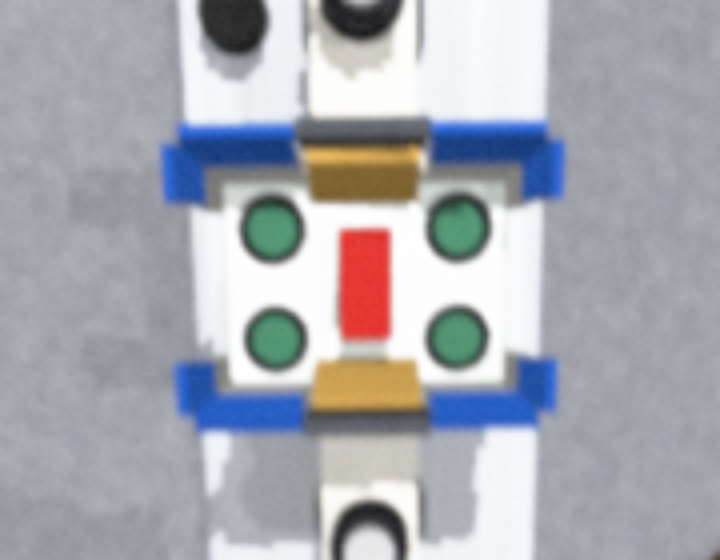

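Red lies level under both brass lips: rib at (365,285) in the crop, lips over the plate edges at (360,175) and (367,385). Next is yellow.

>>> step_arm:
  targets:
    - {"offset":[-1.7,35,0],"roll":13,"jaw":0.6}
    - {"offset":[-1.7,35,0],"roll":13,"jaw":0.6}
    - {"offset":[-1.7,35,0],"roll":13,"jaw":0.6}
    - {"offset":[-1.7,35,1],"roll":13,"jaw":0.6}
    - {"offset":[-1.7,35,3],"roll":13,"jaw":0.6}
    - {"offset":[-1.7,35,5],"roll":13,"jaw":0.6}
    - {"offset":[-1.7,35,7],"roll":13,"jaw":0.6}
    - {"offset":[-1.7,35,7],"roll":13,"jaw":0.6}
    - {"offset":[-1.7,35,7],"roll":13,"jaw":0.6}
    - {"offset":[-1.7,35,7],"roll":13,"jaw":0.6}

```text
clock: 10.55
ee_pos: [0.5336, -0.2479, 0.1582]
tcp_rot: [-0.002, 0.997, -0.072, -0.0]
force: [1.0, -0.1, -0.5]
gripper_width: 0.0512
```

```bash
cat > y.py <<'E'
import sys
from h import *
from cell import ctrl
m,p,d=shot('wrist',sys.argv[1]); s=ctrl.observe(); q=s['tcp_rot']; print(s['clock'],s['ee_pos'].round(4),q.round(4),s['gripper_width'],s['force'].round(1))
yaw=2*np.degrees(np.arctan2(q[2],q[1]))
r=ribs(m,p,('yel',)); print(r)
c=plane(m,[r['yel'][0][0]],.033)[0]
t=top(m,d,c); print(t)
x,y=np.array(t[0][0][0])/1000; a=t[0][0][2]; w,h=t[0][0][1]
if w<h: a-=90
while a>90:a-=180
print('yaw tool',yaw,'carrier',a,'roll',yaw-a,'offset',tool_offset(s['ee_pos'],q,[x,y,.046]))
E
python3 y.py w13
```

```text
10.6 [ 0.5342 -0.2475  0.1592] [-1.400e-03  9.975e-01 -7.100e-02  5.000e-04] 0.05119307404194772 [-0.2  0.8  0.2]
{'yel': [(array([252. , 200.5]), np.int32(286))]}
((((528.5369873046875, -259.3092956542969), (43.97602844238281, 64.14140319824219), 81.39501953125), np.float64(0.0216), 2468), (((528.3228759765625, -259.48388671875), (24.21320343017578, 11.228763580322266), 81.60008239746094), np.float64(0.0353), 332))
yaw tool -8.138151202690011 carrier -8.60498046875 roll 0.46682926605998887 offset [-0.40292926  1.28565206 11.31484841]
```

View pics/w13.png

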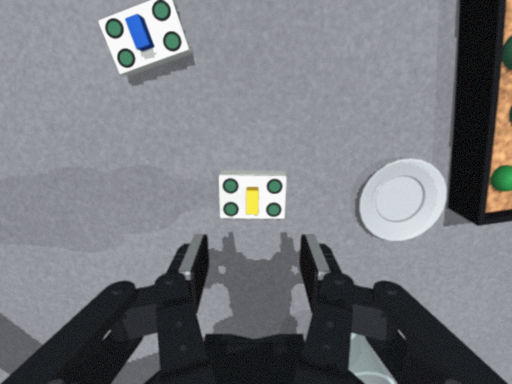

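>>> step_arm:
  targets:
    - {"offset":[-0.4,1.28,4],"roll":0.5,"jaw":0.6}
    - {"offset":[-0.4,1.28,7.3],"roll":0.5,"jaw":0.6}
    - {"offset":[-0.4,1.28,7.3],"roll":0.5,"jaw":0.6}
    - {"offset":[-0.4,1.28,7.3],"roll":0.5,"jaw":0.6}
    - {"offset":[-0.4,1.28,7.3],"roll":0.5,"jaw":0.6}

```text
clock: 11.1
ee_pos: [0.5294, -0.2622, 0.0883]
tcp_rot: [0.0, 0.997, -0.077, 0.002]
force: [0.4, 0.4, 0.6]
gripper_width: 0.0512
```

```bash
python3 y.py w14
```

```text
11.15 [ 0.5291 -0.2626  0.0883] [ 4.00e-04  9.97e-01 -7.68e-02  2.40e-03] 0.051157294149812606 [0.3 0.1 0.2]
{'yel': [(array([253.4, 216.1]), np.int32(586))]}
((((528.5885009765625, -259.9642333984375), (45.15611267089844, 64.39089965820312), 80.82686614990234), np.float64(0.0216), 4476), (((528.6349487304688, -259.303466796875), (23.64032554626465, 11.967188835144043), 80.69265747070312), np.float64(0.0354), 599))
yaw tool -8.81312621137803 carrier -9.173133850097656 roll 0.36000763871962604 offset [-0.11643301 -0.25788618  4.23192678]
```

>>> step_arm:
  targets:
    - {"offset":[-0.08,-0.28,2],"roll":0.3,"jaw":0.5}
    - {"offset":[-0.08,-0.28,4.2],"roll":0.3,"jaw":0.4}
    - {"offset":[-0.08,-0.28,4.2],"roll":0.3,"jaw":0.3}
    - {"offset":[-0.08,-0.28,4.2],"roll":0.3,"jaw":0.2}
    - {"offset":[-0.08,-0.28,4.2],"roll":0.3,"jaw":0}
    - {"offset":[-0.08,-0.28,4.2],"roll":0.3,"jaw":0}
    - {"offset":[-0.08,-0.28,4.2],"roll":0.3,"jaw":0}
    - {"offset":[-0.08,-0.28,4.2],"roll":0.3,"jaw":0}
  squeeze: 50

```text
clock: 11.95
ee_pos: [0.5279, -0.2608, 0.0455]
tcp_rot: [0.0, 0.997, -0.08, 0.002]
force: [0.2, 1.0, 6.4]
gripper_width: 0.0105
```

>>> step_arm:
  targets:
    - {"offset":[0,0,-1],"roll":0,"jaw":0}
    - {"offset":[0,0,-5],"roll":0,"jaw":0}
    - {"offset":[0,0,-10],"roll":0,"jaw":0}
    - {"offset":[-0.8,-4,-14],"roll":-4,"jaw":0}
    - {"offset":[-1.6,-8,-17],"roll":-8,"jaw":0}
    - {"offset":[-2.5,-13,-19],"roll":-13.6,"jaw":0}
    - {"offset":[-3.5,-18,-20],"roll":-13.6,"jaw":0}
    - {"offset":[-4.5,-23,-20],"roll":-13.6,"jaw":0}
    - {"offset":[-5.5,-28,-20],"roll":-13.6,"jaw":0}
    - {"offset":[-6.5,-32,-20],"roll":-13.6,"jaw":0}

```text
clock: 12.95
ee_pos: [0.5138, 0.0608, 0.2447]
tcp_rot: [0.0, 0.999, 0.038, 0.001]
force: [0.5, 0.7, -0.8]
gripper_width: 0.0107
```

```bash
python3 chk.py w15
```

```text
13.0 [0.512  0.0736 0.2454] [-5.100e-03  9.989e-01  4.600e-02  9.000e-04] [-1.   8.1  0.2] [0.63 0.02 0.01] 0.0105
((515.3883666992188, 168.32855224609375), (100.73953247070312, 149.4857177734375), 4.417121887207031)
carrier 4398 0.22082879612902986 ((512.9304809570312, 61.91242980957031), (64.4636459350586, 44.78053283691406), 4.579267978668213)
slope [-0.    -0.011]
flare far 964 0.10218074564832658 ((512.7401733398438, 202.0999755859375), (81.55681610107422, 17.188793182373047), 4.420048713684082)
```

View pics/w15.png

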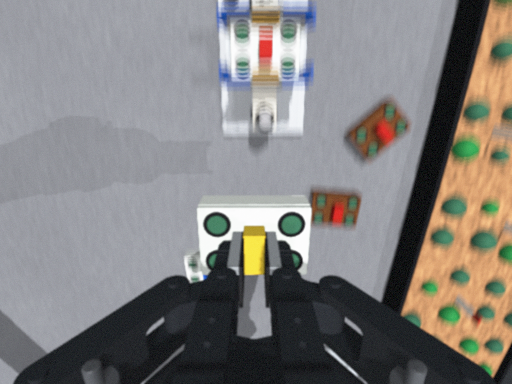

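>>> step_arm:
  targets:
    - {"offset":[1.1,-4,0],"roll":0,"jaw":0}
    - {"offset":[1.1,-8,0],"roll":0,"jaw":0}
    - {"offset":[1.1,-10.2,2],"roll":0,"jaw":0}
    - {"offset":[1.1,-10.2,5],"roll":0,"jaw":0}
    - {"offset":[1.1,-10.2,7.2],"roll":0,"jaw":0}
    - {"offset":[1.1,-10.2,7.2],"roll":0,"jaw":0}
    - {"offset":[1.1,-10.2,7.2],"roll":0,"jaw":0}
    - {"offset":[1.1,-10.2,7.2],"roll":0,"jaw":0}

```text
clock: 13.8
ee_pos: [0.5184, 0.1618, 0.1734]
tcp_rot: [-0.0, 0.999, 0.038, 0.001]
force: [0.8, 0.6, -0.7]
gripper_width: 0.0102
```

```bash
python3 chk.py w16
```

```text
13.85 [0.5184 0.1619 0.1734] [-5.000e-04  9.993e-01  3.790e-02  1.500e-03] [ 0.   0.3 -0.1] [ 0.   -0.02 -0.03] 0.0103
((512.340576171875, 203.0835418701172), (100.40663146972656, 119.91663360595703), 4.460184097290039)
carrier 4434 0.14948142102661266 ((517.5966796875, 162.59158325195312), (64.63137817382812, 45.29764938354492), 4.207704544067383)
slope [ 0.002 -0.015]
flare far 1033 0.10257949381174494 ((512.6182250976562, 202.22576904296875), (81.7198715209961, 16.85942840576172), 4.787870407104492)
```

>>> step_arm:
  targets:
    - {"offset":[-0.21,-1.57,0],"roll":0,"jaw":0}
    - {"offset":[-0.21,-1.57,0],"roll":0,"jaw":0}
    - {"offset":[-0.21,-1.57,1],"roll":0,"jaw":0}
    - {"offset":[-0.21,-1.57,2],"roll":0,"jaw":0}
    - {"offset":[-0.21,-1.57,2.5],"roll":0,"jaw":0}
    - {"offset":[-0.21,-1.57,2.5],"roll":0,"jaw":0}
    - {"offset":[-0.21,-1.57,2.5],"roll":0,"jaw":0}

```text
clock: 14.55
ee_pos: [0.5142, 0.177, 0.1465]
tcp_rot: [0.0, 0.999, 0.038, -0.0]
force: [-0.6, 0.4, -1.2]
gripper_width: 0.0105
```

```bash
python3 chk.py w17
```

```text
14.6 [0.5143 0.1771 0.1468] [-0.      0.9993  0.0381  0.    ] [ 0.8  0.7 -0.2] [0.03 0.01 0.  ] 0.0101
((510.51934814453125, 224.93397521972656), (100.55023956298828, 74.97725677490234), 4.913043022155762)
carrier 4421 0.12262103532085175 ((513.1439819335938, 178.01040649414062), (64.18941497802734, 44.941680908203125), 4.292412757873535)
slope [-0.002 -0.013]
flare far 1598 0.10322730587844796 ((512.4425659179688, 202.3011932373047), (82.53410339355469, 16.85140609741211), 4.671819686889648)
```

View pics/w17.png

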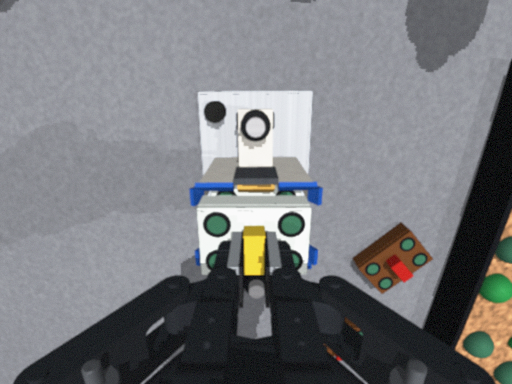

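>>> step_arm:
  targets:
    - {"offset":[0.12,0.03,0],"roll":0,"jaw":0}
    - {"offset":[0.12,0.03,0.3],"roll":0,"jaw":0}
    - {"offset":[0.12,0.03,0.7],"roll":0,"jaw":0}
    - {"offset":[0.12,0.03,0.7],"roll":0,"jaw":0}

```text
clock: 15.0
ee_pos: [0.515, 0.1768, 0.1392]
tcp_rot: [0.0, 0.999, 0.038, -0.001]
force: [0.2, -0.6, -1.2]
gripper_width: 0.0102
```

```bash
python3 chk.py w18
```

```text
15.05 [0.5151 0.1769 0.1394] [ 1.000e-04  9.993e-01  3.830e-02 -4.000e-04] [-0.5 -0.1 -1.2] [ 0.02 -0.01  0.03] 0.0104
((510.4876708984375, 225.1053924560547), (100.51708221435547, 74.59528350830078), 4.404176235198975)
carrier 4432 0.11532551459935923 ((513.895751953125, 177.9547576904297), (64.52908325195312, 44.51357650756836), 4.108981132507324)
slope [-0.003 -0.013]
flare far 1835 0.102986958102327 ((512.6981811523438, 202.39889526367188), (81.71332550048828, 17.038867950439453), 4.559876918792725)
```

>>> step_arm:
  targets:
    - {"offset":[0,0,0.5],"roll":0,"jaw":0}
    - {"offset":[0,0,1.0],"roll":0,"jaw":0}
    - {"offset":[0,0,1.4],"roll":0,"jaw":0}
    - {"offset":[0,0,1.8],"roll":0,"jaw":0}
    - {"offset":[0,0,1.8],"roll":0,"jaw":0}

```text
clock: 15.55
ee_pos: [0.5163, 0.1781, 0.1222]
tcp_rot: [-0.001, 0.999, 0.039, 0.001]
force: [1.3, 0.7, 3.9]
gripper_width: 0.0106
```

>>> step_arm:
  targets:
    - {"offset":[0,0,0.3],"roll":0,"jaw":0}
    - {"offset":[0,0,0.6],"roll":0,"jaw":0}
    - {"offset":[0,0,0.9],"roll":0,"jaw":0}
    - {"offset":[0,0,1.1],"roll":0,"jaw":0}
    - {"offset":[0,0,1.1],"roll":0,"jaw":0}

```text
clock: 16.05
ee_pos: [0.5163, 0.1781, 0.1116]
tcp_rot: [-0.001, 0.999, 0.039, 0.001]
force: [0.5, 1.7, 5.2]
gripper_width: 0.0104
```

```bash
python3 chk.py w19
```

```text
16.1 [0.5163 0.1781 0.1116] [-9.000e-04  9.993e-01  3.860e-02  1.400e-03] [-0.2  0.6  6.1] [ 0.29 -0.1   0.07] 0.0101
((512.7310180664062, 199.86502075195312), (100.53125762939453, 125.86206817626953), 4.551980495452881)
carrier 4673 0.08791641871135483 ((514.4796142578125, 182.08590698242188), (74.26741790771484, 57.71049118041992), 4.528837203979492)
slope [0.002 0.002]
flare far 1910 0.10269323908337877 ((512.873046875, 200.00357055664062), (82.14899444580078, 21.659452438354492), 4.838082313537598)
```

>>> step_arm:
  targets:
    - {"offset":[0,0,0.2],"roll":0,"jaw":0}
    - {"offset":[0,0,0.4],"roll":0,"jaw":0}
    - {"offset":[0,0,0.6],"roll":0,"jaw":0}
    - {"offset":[0,0,0.6],"roll":0,"jaw":0}

```text
clock: 16.5
ee_pos: [0.5164, 0.1781, 0.1059]
tcp_rot: [-0.001, 0.999, 0.039, 0.001]
force: [-1.0, 0.9, 6.4]
gripper_width: 0.0101
```

>>> step_arm:
  targets:
    - {"offset":[0,0,0.1],"roll":0,"jaw":0}
    - {"offset":[0,0,0.2],"roll":0,"jaw":0}
    - {"offset":[0,0,0.2],"roll":0,"jaw":0}

```text
clock: 16.8
ee_pos: [0.5164, 0.1781, 0.1041]
tcp_rot: [-0.001, 0.999, 0.039, 0.002]
force: [-0.0, 1.2, 8.2]
gripper_width: 0.0106
```

>>> step_arm:
  targets:
    - {"offset":[0,0,0.05],"roll":0,"jaw":0}
    - {"offset":[0,0,0.1],"roll":0,"jaw":0}
    - {"offset":[0,0,0.1],"roll":0,"jaw":0}

```text
clock: 17.1
ee_pos: [0.5164, 0.1781, 0.1032]
tcp_rot: [-0.001, 0.999, 0.038, 0.002]
force: [-0.4, 1.3, 9.4]
gripper_width: 0.0107
```

>>> step_arm:
  targets:
    - {"offset":[0,0,0.05],"roll":0,"jaw":0}
    - {"offset":[0,0,0.05],"roll":0,"jaw":0}
    - {"offset":[0,0,0.05],"roll":0,"jaw":0}

```text
clock: 17.4
ee_pos: [0.5164, 0.1781, 0.1027]
tcp_rot: [-0.001, 0.999, 0.039, 0.002]
force: [-0.3, 1.3, 8.7]
gripper_width: 0.0106
```

```bash
python3 chk.py w20
```

```text
17.45 [0.5164 0.1781 0.1027] [-9.000e-04  9.993e-01  3.850e-02  1.500e-03] [-0.8 -0.2  8.5] [0.25 0.09 0.07] 0.01
((510.69805908203125, 224.89991760253906), (100.04918670654297, 75.30182647705078), 4.583217620849609)
carrier 3684 0.07889579626158362 ((514.3109130859375, 182.1658172607422), (74.22467803955078, 57.35698318481445), 4.843850135803223)
slope [0.001 0.004]
flare far 2047 0.10284224499878687 ((512.8756103515625, 199.93875122070312), (82.07569122314453, 21.71868896484375), 4.570374011993408)
```

View pics/w20.png

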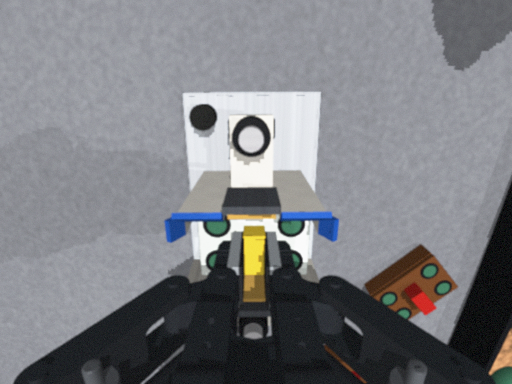

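>>> step_arm:
  targets:
    - {"offset":[0,0,0.05],"roll":0,"jaw":0}
    - {"offset":[0,0,0.05],"roll":0,"jaw":0}

```text
clock: 17.65
ee_pos: [0.5164, 0.1781, 0.1022]
tcp_rot: [-0.001, 0.999, 0.039, 0.002]
force: [-0.3, 0.8, 10.1]
gripper_width: 0.0107
```

>>> step_arm:
  targets:
    - {"offset":[0,0,0.04],"roll":0,"jaw":0}
    - {"offset":[0,0,0.04],"roll":0,"jaw":0}

```text
clock: 17.85
ee_pos: [0.5164, 0.1782, 0.1018]
tcp_rot: [-0.001, 0.999, 0.039, 0.002]
force: [-0.2, 0.9, 8.6]
gripper_width: 0.0105
```

>>> step_arm:
  targets:
    - {"offset":[0,0,0.03],"roll":0,"jaw":0}
    - {"offset":[0,0,0.03],"roll":0,"jaw":0}

```text
clock: 18.05
ee_pos: [0.5164, 0.1781, 0.1015]
tcp_rot: [-0.001, 0.999, 0.039, 0.002]
force: [0.3, 0.5, 8.9]
gripper_width: 0.0103
```

>>> step_arm:
  targets:
    - {"offset":[0,0,0.03],"roll":0,"jaw":0}
    - {"offset":[0,0,0.03],"roll":0,"jaw":0}

```text
clock: 18.25
ee_pos: [0.5164, 0.1782, 0.1012]
tcp_rot: [-0.001, 0.999, 0.039, 0.002]
force: [-0.3, 1.3, 9.5]
gripper_width: 0.0102
```

>>> step_arm:
  targets:
    - {"offset":[0,0,0.03],"roll":0,"jaw":0}
    - {"offset":[0,0,0.03],"roll":0,"jaw":0}

```text
clock: 18.45
ee_pos: [0.5164, 0.1781, 0.1012]
tcp_rot: [-0.001, 0.999, 0.039, 0.002]
force: [-1.4, 0.5, 10.8]
gripper_width: 0.0105
```

>>> step_arm:
  targets:
    - {"offset":[0,0,0.03],"roll":0,"jaw":0}
    - {"offset":[0,0,0.03],"roll":0,"jaw":0}

```text
clock: 18.65
ee_pos: [0.5164, 0.1782, 0.1012]
tcp_rot: [-0.001, 0.999, 0.039, 0.002]
force: [-1.0, 0.3, 11.9]
gripper_width: 0.0106
```

The TCP has stopped at 0.1012 while the force climbs from 9.5 to 11.9 N. That is the solid stop, so I'll release and look.

>>> step_arm:
  targets:
    - {"offset":[0,0,0],"roll":0,"jaw":0.3}
    - {"offset":[0,0,0],"roll":0,"jaw":0.3}
    - {"offset":[0,0,0],"roll":0,"jaw":0.3}
    - {"offset":[0,0,-0.5],"roll":0,"jaw":0.3}
    - {"offset":[0,0,-2],"roll":0,"jaw":0.3}
    - {"offset":[0,0,-4],"roll":0,"jaw":0.3}
    - {"offset":[0,2,-8],"roll":0,"jaw":0.3}
    - {"offset":[0,8,-12],"roll":0,"jaw":0.3}
    - {"offset":[0,8,-13],"roll":0,"jaw":0.3}
    - {"offset":[0,8,-13],"roll":0,"jaw":0.3}

```text
clock: 19.65
ee_pos: [0.523, 0.093, 0.2314]
tcp_rot: [0.001, 0.999, 0.035, 0.002]
force: [0.2, 0.1, -0.3]
gripper_width: 0.0255
```

Run:
```python
from h import *
from cell import ctrl
m,p,d=shot('wrist','w21'); s=ctrl.observe(); print(s['clock'],s['ee_pos'],s['gripper_width'],s['force'])
f=lambda q:cv2.minAreaRect((q[:,:2]*1000).astype(np.float32))
P,uv=cloud(m,d); 
for a,b,r in [(.074,.084,.035),(.088,.098,.02)]:
    q=P[(np.hypot(P[:,0]-.5143,P[:,1]-.178)<r)&(P[:,2]>a)&(P[:,2]<b)]; print(len(q),np.median(q[:,2]),f(q))
    A=np.c_[q[:,:2]-q[:,:2].mean(0),np.ones(len(q))]; print('slope',np.linalg.lstsq(A,q[:,2],rcond=None)[0][:2].round(3))
print([ (k,v[0],plane(m,[v[0][0]],.093)[0]) for k,v in ribs(m,p).items()])
u=proj(m,[[.5143,.178,.08]])[0].astype(int); print(u)
c=p[max(0,u[1]-70):u[1]+70,u[0]-90:u[0]+90,::-1]; cv2.imwrite('pics/c21.png',cv2.resize(c,None,fx=4,fy=4))
m,p,d=shot('scene','s2')
cv2.imwrite('pics/s2c.png',cv2.resize(p[150:290,150:420,::-1],None,fx=2.9,fy=2.9))
print({k:[(x[0],plane(m,[x[0]],.033)[0].round(3)) for x in v] for k,v in ribs(m,p).items()})
m0,p0,_=load('scene0'); print({k:[x for x in v] for k,v in ribs(m0,p0).items()})
```

```text
19.7 [0.5216563  0.09548032 0.22975729] 0.025287085857202792 [ 0.2187733   0.56895543 -0.27107391]
2911 0.08011180156362524 ((515.5703735351562, 177.8397674560547), (63.83766555786133, 56.42198181152344), 4.571325302124023)
slope [0.002 0.   ]
397 0.09375773485202288 ((514.93212890625, 178.87486267089844), (11.320503234863281, 23.23174285888672), 4.120131969451904)
slope [0.007 0.003]
[('red', (array([373.7, 162.8]), np.int32(277)), array([0.63450428, 0.12155317, 0.093     ])), ('yel', (array([251.6,  88. ]), np.int32(321)), array([0.51496071, 0.17984896, 0.093     ])), ('blu', (array([214.3,  57.7]), np.int32(385)), array([0.48201832, 0.20202005, 0.093     ]))]
[250  90]
{'red': [(array([295.6,  10.5]), array([-1.351,  2.069,  0.033])), (array([172.7, 159.5]), array([ 0.101, -0.01 ,  0.033])), (array([287.2, 234.8]), array([ 0.63 , -0.006,  0.033]))], 'blu': [(array([263.2,  57.5]), array([-0.561,  1.   ,  0.033])), (array([395.3, 154.3]), array([0.553, 0.598, 0.033])), (array([216.5, 221.4]), array([ 0.466, -0.11 ,  0.033])), (array([ 13.7, 358.2]), array([ 0.57 , -0.688,  0.033]))]}
{'red': [(array([172.6, 159.6]), np.int32(318)), (array([287.4, 234.7]), np.int32(55)), (array([264.1, 254.8]), np.int32(47))], 'yel': [(array([183. , 258.2]), np.int32(65))], 'blu': [(array([266.2,  55.2]), np.int32(1538)), (array([293.7,  59.5]), np.int32(64)), (array([395.3, 154.3]), np.int32(89)), (array([216.3, 221.3]), np.int32(48)), (array([ 13.8, 358.2]), np.int32(1617))]}
```

View pics/c21.png

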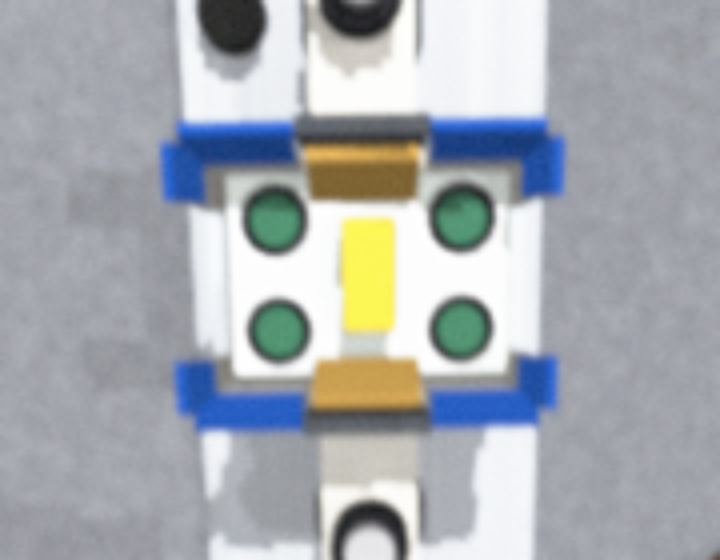

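View pics/s2c.png

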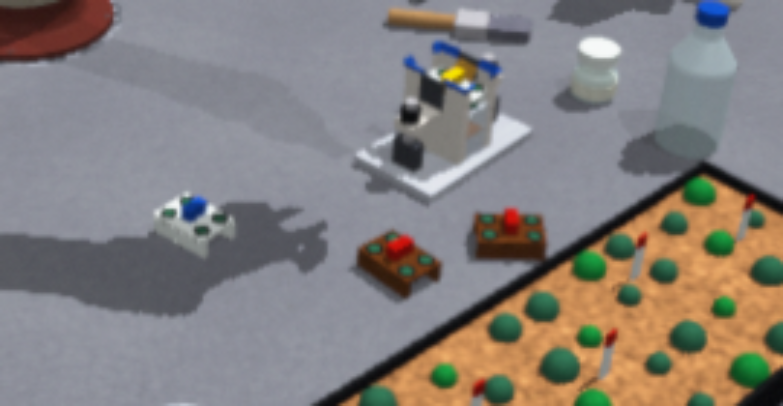

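The yellow carrier is level under both lips (rib at (368,275) in the crop, plate top 0.080), centred within about 1.5 mm. Blue and the bystanders in view have not moved. The arm is clear, so I'll hand in.

```bash
python3 -c "
from cell import ctrl
print(ctrl.close_job())"
```

```text
the job is handed in; nothing more can be done
None
```

The magazine is loaded with red below and yellow above, both pushed past the lips and let go. I handed the job in at about 20 s of the 59 s allowed, and no verdict was reported.

- **Red carrier:** I pushed it down at no more than about 6.4 N. After release the wrist picture showed it level under both brass lips, with its plate top at about 80 mm. That puts the tower's lift at roughly 10.5 mm.
- **Yellow carrier:** I pressed it in sub-millimetre steps. The tool stopped descending at z = 101.2 mm while the force rose from 9.5 to 11.9 N, so I took that as the solid stop and released. The wrist force readings stayed at or below about 12 N.
- **Last check:** Yellow is under both lips with its plate top at 80 mm, tilt below 0.01 rad and turned about 4.5° against the base's 4.4°. It sits about 1–1.5 mm from the base's centre, which is about the calibration error.
- **Bystanders:** Blue and the bottle measured the same in the overview picture as at the start, and the jar and brush look unmoved. I did not recheck the dish and beaker at the end, but the arm made no contact near them. The gripper was empty and clear of everything.
- **Disagreement:** The camera estimates of the base's centre differed by about 1 mm from picture to picture. None of the checks failed.

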